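# Make up an injection kit and an oral-dose kit in their moulded trays

## Task

Make up the two ward kits from the stock lying round the trays: the large vial, the small vial and the syringe go into the injection tray, the carton and the dosing cup into the oral tray, each seated on the floor of the recess made for it (the larger round well of the injection tray is the large vial's). Stand the vials and the cup upright, right way up, lay the carton flat and the syringe along its channel either way round; never tip a glass vial over, and leave the cream tube where it lies.

Things in the scene. Friction and masses are not known exactly. Their poses are not given: they have to be found in the camera images.
- injection_tray: white plastic tray with grey-lined recesses, fixed to the table; 130 (x) by 170 (y) by 14 mm high, a 15 mm lip at each y end; origin: centre of underside, z up. Recesses 8 mm deep, flat floor at z 6. Syringe channel 34 (x) by 146 (y), centred at x -36, y 0; larger round well, 42 across, for the large vial, at x +32, y +42; smaller well, 36 across, for the small vial, at x +32, y -42 (mm)
- oral_tray: white plastic tray with grey-lined recesses, fixed to the table; 130 (x) by 170 (y) by 14 mm high, a 15 mm lip at each y end; origin: centre of underside, z up. Recesses 8 mm deep, flat floor at z 6. Oblong recess 106 (x) by 66 (y) for the carton, centred at x 0, y -40; round well, 56 across, for the dosing cup, at x 0, y +46 (mm)
- large_vial: the larger of the two glass vials standing among the stock, upright: brown glass, straight body 26 mm across with white label, narrower neck and cap, 53 mm high over all; origin at the centre of its underside, z up along its axis; about 35 g; grip it round the body, fingertips 12 to 17 mm above its underside
- small_vial: the smaller of the two glass vials standing among the stock, upright: clear glass, straight body 22 mm across with white label, narrower neck and cap, 47 mm high over all; origin at the centre of its underside, z up along its axis; about 33 g; grip it round the body, fingertips 12 to 16 mm above its underside
- syringe: empty plastic syringe lying on the near half of the table, 128 mm long along its y (needle cap at -y, plunger's thumb plate at +y), barrel 16 mm wide and 17 mm high, thumb plate 18 mm; origin under its middle, z up; about 15 g; grip across the barrel at the origin; the plunger does not move
- carton: small closed medicine carton lying flat, the only carton on the near half of the table; 90 mm along its x, 50 mm along its y, 20 mm high; origin at the centre of its underside, z up; about 30 g; rigid
- dosing_cup: small clear plastic dosing cup standing open side up, 40 mm across at the rim, 30 mm at the foot, 36 mm high; origin at the centre of its underside, z up along its axis; about 12 g; rigid, it can be gripped round the outside below the rim
- cream_tube: white cream tube lying among the stock, 30 mm along its x, 82 mm along its y (cap at -y), 20 mm high; origin on its underside near the middle; belongs to neither kit and is to stay where it lies

How it is judged:
By the outcome, as a careful person would: the job done as asked, in the order asked, and still so for the second after the job is handed in, with the robot touching nothing.
It also fails if it takes over 112 s, if anything falls off the work surface, if the arm or the gripper's body presses on something with over 40 N, if the wrist force passes 120 N, or if a joint passes its speed limit or range.

## Robot

A 7-joint arm with a two-finger parallel gripper is mounted at the origin on a cart in front of the work surface, level with it; the furniture and walls round the work are solid. World frame = base frame: x ahead of the robot, y to its left, z up, the work surface at z = 0. Lengths are in m, angles in degrees, forces in N, time in s.
With the tool pointing down it reaches from about 0.425 to 0.875 m from the base axis. Payload 4.7 kg.
Tool frame: the origin (TCP) lies at the centre of the arm's flange, where the gripper is bolted on; the fingertips stand 182 mm ahead of it and the grasp point (between the pads) lies 164 mm ahead of it; z points along the fingers, y is the line along which they close (so a half turn about z gives the same grasp; the last joint's range is limited). The gripper opens to 87 mm and grips with 3 to 60 N. Pads are 19 mm wide; open, the fingers measure 117 mm over their backs; the gripper's body (75 mm by 190 mm) begins 51 mm behind the grasp point.
Start: joints at [64.922, 18.392, -4.016, 83.108, 1.295, 78.541, -3.26], TCP at [0.284, -0.585, 0.405] pointing down, gripper open.
Joint ranges: [-163.93, 163.93], [-17.29, 119.83], [-79.2, 71.16], [3.27, 140.29], [-89.18, 269.18], [5.43, 117.66], [-154.24, 154.24]. Speed limits (degrees/s): [147.25, 147.25, 180, 180, 180, 180, 180].

## Interface

Orientations are given as [roll, pitch, yaw] about the fixed x, y, z axes, in that order (R = Rz(yaw) Ry(pitch) Rx(roll)).
In Python, from cell import env gives the robot as it stands. The module is installed in compiled form; this text tells all that it offers.
- The arm moves only by the tool step_arm, never from a script. Its argument "steps" is one flat list of numbers, 5 for each row, row after row: the opening, from 0 (shut) to 1 (fully open), then the shift along the tool's x, y, z in mm, then the turn about the tool's z in degrees. In form: [grip, dx, dy, dz, roll, grip, dx, dy, dz, roll, ...]. A call has 1 to 12 rows; each row shifts and turns the commanded pose from where the row before left it, along the tool's axes as they then stand; what a row does not reach is not made up. A row lasts 1/8 s, in which the tool goes at most 62.5 mm and 10.7 degrees, less where a joint would pass 70% of its speed; a pose out of reach is approached as far as the arm can. A call with a gripper value outside its range is refused whole. The fingers move at their own pace and stop on an object; "grip_force" is the grip in N (left out, the last holds). Time passes only in rows, so rows that do not move let the fingers close. It gives the time, the measured TCP pose, the force, the opening and the grip force at its end, in the units of the state.
- env.get_obs(): the state, without advancing time (a new reading comes with each control period).
- env.read_camera(name): name is "side" or "top"; returns a dict with "image" (420x560x3 uint8, red, green, blue), "camera_matrix" (3x3 intrinsics, pixels), "R" (3x3) and "t" (3): a world point X has camera coordinates R X + t. Camera axes: x right, y down, z forward; pixel columns grow to the right and rows downward; lengths in m; the calibration is good to about 2 mm. A picture is of the moment at which its call begins. There is no depth.
- env.sign_off(): hands the job in; it is judged then, once.
The state is a dict: "time_s": time; "qpos": joint angles; "joint_velocities": joint speeds; "effort": joint torques, N m; "tool_pos": TCP position; "tool_rot": TCP orientation; "force": force on the tool from outside, world axes, zero at the start; "wrist_torque": the same for the moment, N m; "grip_width": finger opening in m; "grasp_force": force on a finger pad.
Only numpy, scipy, OpenCV 4.12 (cv2) and the standard library are available. Lean on these libraries where they do the work, as an engineer would, in place of code of your own. Each camera call takes 0.05 s, during which the arm holds its last target. There are 200 camera calls.

## Working session

There is one attempt and no reset: what is moved stays moved. The work goes in short steps, Python scripts to look and compute and a tool call to move; the robot and the scene stay as the last step left them, time stands still between calls to the robot, and variables do not carry over. Pictures are saved under pics/ and viewed, at most 14 in all, crops included, and the job is handed in when it is done.

Besides the shell and the picture viewer there is one more tool, called after "Request:" by a JSON object that holds its "name" and its "arguments", one argument or row to a line. step_arm: Moves the arm, as the interface text tells. Its arguments: {"type":"object","properties":{"steps":{"type":"array","items":{"type":"number"}},"grip_force":{"type":"number"}},"required":["steps"]}

```bash
mkdir -p pics; python3 - <<'E'
from cell import env
import cv2,numpy as np
for n in("top","side"):
    c=env.read_camera(n);cv2.imwrite(f"pics/{n}0.png",cv2.cvtColor(cv2.resize(c["image"],(800,600),interpolation=cv2.INTER_CUBIC),cv2.COLOR_RGB2BGR))
    print(n,c["camera_matrix"].round(1).tolist(),(-c["R"].T@c["t"]).round(3),c["R"].round(3).tolist())
o=env.get_obs();print({k:np.round(o[k],3) for k in("time_s","tool_pos","tool_rot","force","grip_width")})
E
```

```text
top [[380.8, 0.0, 277.2], [0.0, 380.8, 206.8], [0.0, 0.0, 1.0]] [ 0.499 -0.008  0.977] [[0.004, -1.0, -0.028], [-0.998, -0.002, -0.062], [0.062, 0.028, -0.998]]
side [[490.1, 0.0, 282.2], [0.0, 490.1, 205.6], [0.0, 0.0, 1.0]] [0.904 0.515 1.088] [[-0.82, 0.572, 0.003], [0.497, 0.714, -0.493], [-0.285, -0.403, -0.87]]
{'time_s': np.float64(0.1), 'tool_pos': array([ 0.284, -0.585,  0.404]), 'tool_rot': array([-1.79902e+02,  7.00000e-03,  2.58850e+01]), 'force': array([ 0.811,  0.36 , -0.179]), 'grip_width': np.float64(0.087)}
```

View pics/top0.png

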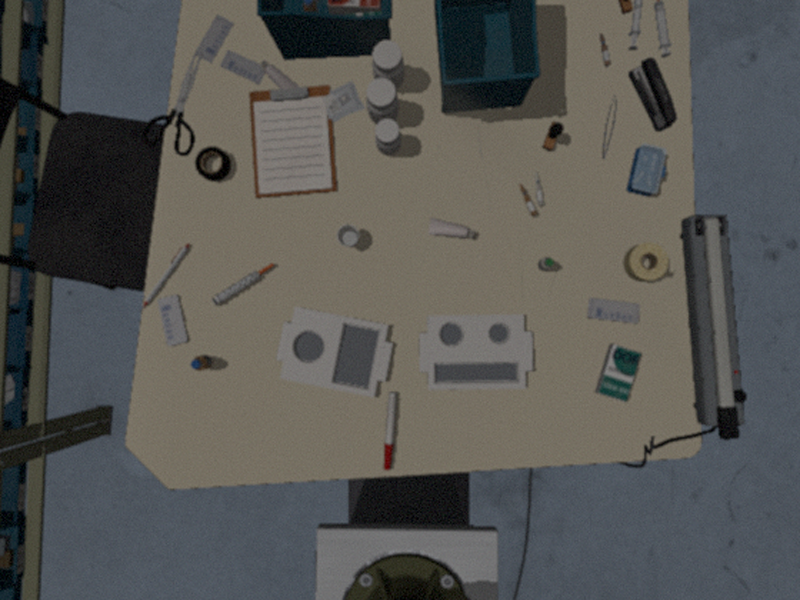

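View pics/side0.png

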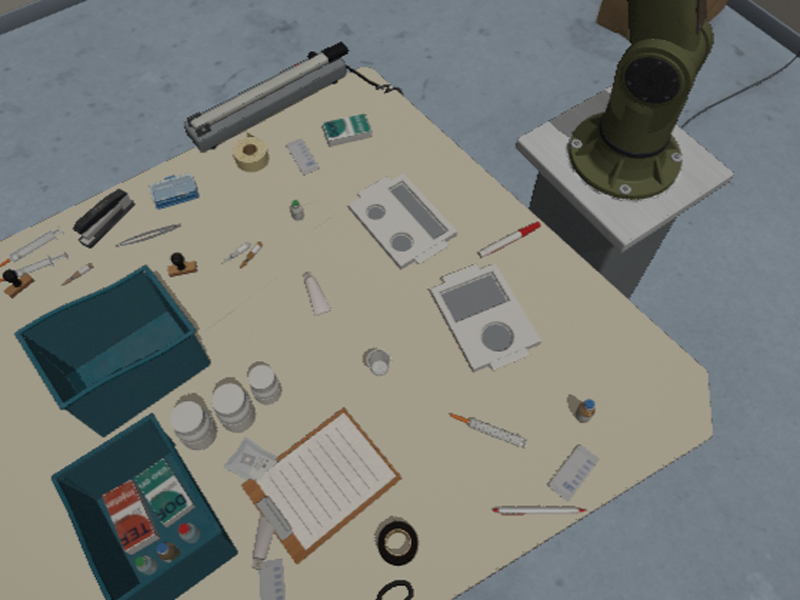

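Top (800x600 view): large vial (blue cap) at (203,363), small vial (green cap) at (546,264), syringe (243,284), carton (619,372), cup (348,236), tube (453,229). The oral tray is at (336,350) and the injection tray at (476,350). The side view shows the same items. Next I'll make enlarged crops with native-pixel ticks.

```bash
cat >h.py <<'E'
from cell import env
import cv2,numpy as np
def ray(c,u,v):
    K,R,t=c["camera_matrix"],c["R"],c["t"];o=-R.T@t
    return o,R.T@np.linalg.inv(K)@np.array([u,v,1.])
def at(c,u,v,z):
    o,d=ray(c,u,v);return o+d*(z-o[2])/d[2]
def proj(c,X):
    p=c["camera_matrix"]@(c["R"]@np.array(X)+c["t"]);return p[:2]/p[2]
def tiles(c,specs,name):
    # specs: native centre u,v, scale; 3 per row, tile 266x200
    W,H=266,200;out=np.zeros((H*((len(specs)+2)//3),W*3,3),np.uint8)
    im=cv2.cvtColor(c["image"],cv2.COLOR_RGB2BGR)
    for i,(u,v,s) in enumerate(specs):
        u0,v0=int(u-W/s/2),int(v-H/s/2)
        M=np.array([[s,0,-s*u0+s/2-.5],[0,s,-s*v0+s/2-.5]],float)
        t=cv2.warpAffine(im,M,(W,H),flags=cv2.INTER_CUBIC)
        t=np.clip(t.astype(float)*1.3,0,255).astype(np.uint8)
        for k in range(0,700,10):
            x=int(s*(k-u0)+s/2);y=int(s*(k-v0)+s/2)
            if 0<=x<W: cv2.line(t,(x,0),(x,5),(0,0,255),1);cv2.putText(t,str(k),(x-8,14),0,.3,(0,0,255),1)
            if 0<=y<H: cv2.line(t,(0,y),(5,y),(0,0,255),1);cv2.putText(t,str(k),(6,y+3),0,.3,(0,0,255),1)
        t[:, -1]=t[-1]=255
        r,q=divmod(i,3);out[r*H:(r+1)*H,q*W:(q+1)*W]=t
    cv2.imwrite(name,out)
E
python3 - <<'E'
from h import *
s=.7
T=[(203,363,5),(546,264,5),(243,284,4),(619,372,4),(348,236,5),(336,350,3),(476,350,3),(453,229,4)]
S=[(585,411,5),(297,210,5),(488,430,3),(347,129,4),(377,361,5),(486,316,3),(402,220,3),(316,292,4)]
for n,L in(("top",T),("side",S)):
    tiles(env.read_camera(n),[(a*s,b*s,k) for a,b,k in L],f"pics/{n}1.png")
E
```

```text
(no output)
```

View pics/top1.png

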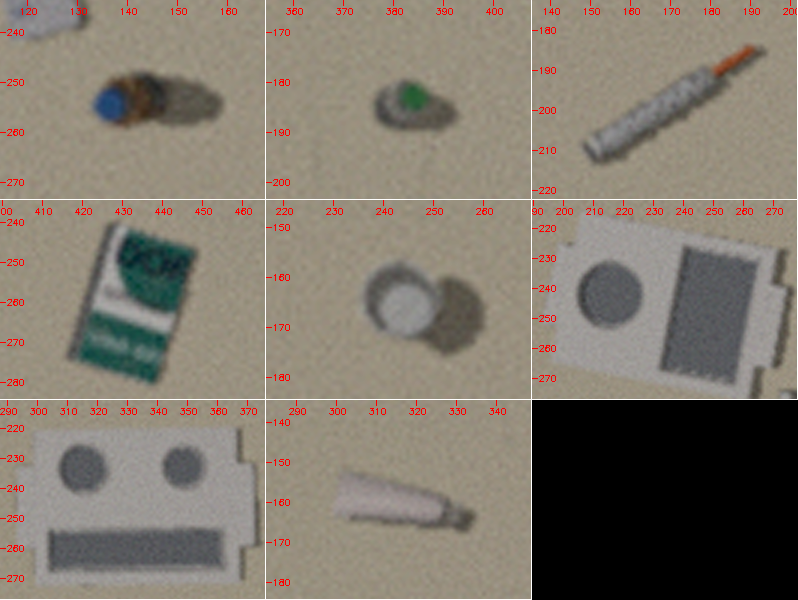

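View pics/side1.png

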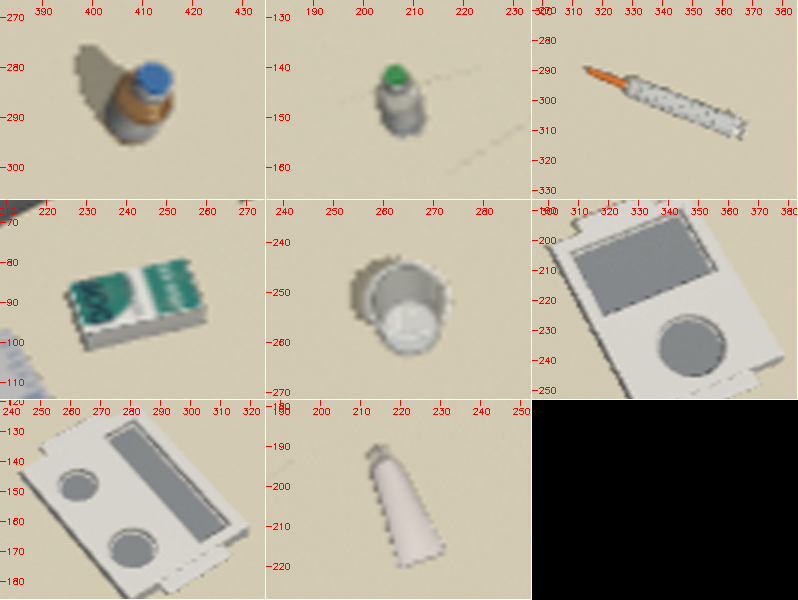

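Both crops are clear; I read native pixel centres (caps, rim, recess edges, syringe ends, carton corners) from them and will cross-check the two cameras.

```bash
python3 - <<'E'
from h import *
c={n:env.read_camera(n) for n in("top","side")}
P=[("lv",.053,(136.5,254.3),(412,282)),("sv",.047,(384,183),(206.5,142)),("cuprim",.036,(243,164.5),(262.5,252)),("cupfoot",.002,(244.8,166.5),(265,258)),
("syr tip",.009,(193,185),(315,290)),("syr end",.009,(150,211),(367,311)),
("carA",.02,(430,241),(0,0)),("carB",.02,(448,247),0),("carC",.02,(439,280),0),("carD",.02,(420,274),0),
("injL",.014,(315,233.5),(281,158.5)),("injS",.014,(348.5,233),(262.5,148)),("ch1",.014,(304,254),0),("ch2",.014,(362,254),0),("ch3",.014,(362,267),0),("ch4",.014,(304,267),0),
("oralcup",.014,(216,241.5),(348.5,235)),("o1",.014,(241,226),0),("o2",.014,(265,231),0),("o3",.014,(257,272),0),("o4",.014,(233,267),0)]
for n,z,a,b in P:
    print(n,(1e3*at(c["top"],*a,z)[:2]).round(),(1e3*at(c["side"],*b,z)[:2]).round() if b and b[0] else "")
E
```

```text
lv [440. 361.] [439. 362.]
sv [ 616. -242.] [ 617. -239.]
cuprim [663. 105.] [669. 103.]
cupfoot [664. 104.] [665. 107.]
syr tip [615. 237.] [617. 242.]
syr end [548. 347.] [550. 348.]
carA [ 474. -360.] 
carB [ 460. -404.] 
carC [ 379. -380.] 
carD [ 393. -334.] 
injL [492. -76.] [ 472. -103.]
injS [ 493. -160.] [ 494. -160.]
ch1 [440. -48.] 
ch2 [ 441. -193.] 
ch3 [ 409. -193.] 
ch4 [408. -48.] 
oralcup [471. 174.] [467. 177.]
o1 [510. 111.] 
o2 [498.  50.] 
o3 [395.  70.] 
o4 [407. 130.]
```

Request:
{"name": "step_arm", "arguments": {
  "steps": [1,0,0,17,-10.6,1,0,0,17,-10.6,1,0,0,17,-10.6,1,0,0,17,-10.6,1,0,0,17,-10.6,1,0,0,17,-10.6]
}}

```text
time_s: 1.05
tool_pos: [0.2837, -0.5848, 0.3022]
tool_rot: [-180.0, -0.0, 89.8]
force: [-0.4, 0.0, 0.2]
grip_width: 0.087
grasp_force: 0.0
```

Request:
{"name": "step_arm", "arguments": {
  "steps": [1,47.5,36,0,0,1,47.5,36,0,0,1,47.5,36,0,0,1,47.5,36,0,0,1,47.5,36,0,0,1,47.5,36,0,0,1,60,0,0,0,1,60,0,0,0,1,60,0,0,0,1,60,0,0,0,1,60,0,0,0,1,60,0,0,0]
}}

```text
time_s: 2.55
tool_pos: [0.5053, 0.06, 0.3031]
tool_rot: [179.9, 0.0, 89.5]
force: [1.9, -0.1, 0.4]
grip_width: 0.0867
grasp_force: 0.0
```

Request:
{"name": "step_arm", "arguments": {
  "steps": [1,50.2,-10.3,0,0,1,50.2,-10.3,0,0,1,50.2,-10.3,0,0,1,50.2,-10.3,0,0,1,50.2,-10.3,0,0,1,50.2,-10.3,0,0,1,0,0,0,0,1,0,0,0,0]
}}

```text
time_s: 3.55
tool_pos: [0.4466, 0.3595, 0.3024]
tool_rot: [-180.0, 0.1, 89.5]
force: [1.3, -0.5, -0.5]
grip_width: 0.0869
grasp_force: 0.0
```

```bash
python3 - <<'E'
from h import *
o=env.get_obs();print(np.round(o["tool_pos"],4),np.round(o["tool_rot"],2))
T=[proj(env.read_camera("top"),[.44,.361,.03])];S=proj(env.read_camera("side"),[.44,.361,.03])
c=env.read_camera("side");tiles(c,[(*S,3)],"pics/a.png")
E
```

```text
[0.4466 0.3595 0.3024] [-1.7999e+02  6.0000e-02  8.9490e+01]
```

View pics/a.png

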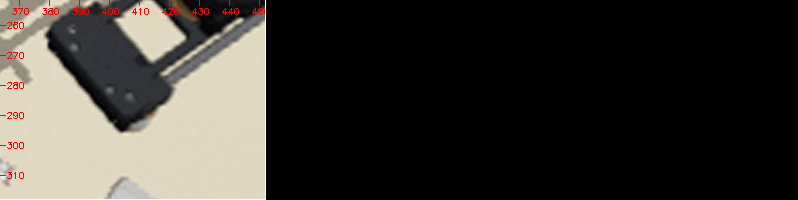

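The side crop shows the gripper hiding the vial, which is right under it at about (410,295). The pose readout shows I need -7 mm in x and +2 mm in y.

Request:
{"name": "step_arm", "arguments": {
  "steps": [1,2,-7,0,0,1,0,0,35,0,1,0,0,35,0,1,0,0,26,0,1,0,0,10.5,0,1,0,0,0,0,0.25,0,0,0,0,0.25,0,0,0,0,0.2,0,0,0,0,0.2,0,0,0,0,0.2,0,0,0,0,0.2,0,0,0,0],
  "grip_force": 12
}}

```text
time_s: 5.2
tool_pos: [0.4394, 0.362, 0.1962]
tool_rot: [-180.0, 0.0, 89.5]
force: [0.5, 0.2, -0.0]
grip_width: 0.035
grasp_force: 0.0
```

Request:
{"name": "step_arm", "arguments": {
  "steps": [0,0,0,0,0,0,0,0,0,0,0,0,0,0,0,0,0,0,0,0],
  "grip_force": 12
}}

```text
time_s: 5.7
tool_pos: [0.4395, 0.362, 0.1962]
tool_rot: [-180.0, 0.0, 89.5]
force: [0.6, -0.5, 0.0]
grip_width: 0.0253
grasp_force: 12.0
```

Request:
{"name": "step_arm", "arguments": {
  "steps": [0,0,0,-20,0,0,0,0,-40,0,0,-20,2.6,-10,0,0,-45,5.8,0,0,0,-55,7,0,0,0,-55,7,0,0,0,-55,7,0,0,0,-55,7,0,0,0,-55,7,0,0,0,-50,6.5,0,0,0,-33.5,4.5,0,0,0,-15,2,0,0]
}}

```text
time_s: 7.2
tool_pos: [0.4922, -0.0787, 0.2674]
tool_rot: [179.9, 0.0, 89.3]
force: [-0.3, -0.0, -1.2]
grip_width: 0.025
grasp_force: 12.0
```

Request:
{"name": "step_arm", "arguments": {
  "steps": [0,0,0,0,0,0,0,0,0,0]
}}

```text
time_s: 7.45
tool_pos: [0.492, -0.075, 0.2665]
tool_rot: [180.0, -0.0, 89.6]
force: [-0.1, 0.3, -0.3]
grip_width: 0.0249
grasp_force: 12.0
```

Request:
{"name": "step_arm", "arguments": {
  "steps": [0,-2,0,15,0,0,0,0,25,0,0,0,0,12,0,0,0,0,8,0,0,0,0,3,0,0,0,0,0,0]
}}

```text
time_s: 8.2
tool_pos: [0.4921, -0.0789, 0.2035]
tool_rot: [180.0, 0.0, 89.5]
force: [-0.0, 0.3, -0.3]
grip_width: 0.0248
grasp_force: 12.0
```

Request:
{"name": "step_arm", "arguments": {
  "steps": [0,2,0,1,0,0,0,0,0.5,0,0.55,0,0,0,0,0.55,0,0,0,0,0.55,0,0,0,0,0.7,0,0,-20,0,0.7,0,0,-40,0,1,0,0,-35,0]
}}

```text
time_s: 9.2
tool_pos: [0.4919, -0.0769, 0.2979]
tool_rot: [180.0, -0.0, 89.5]
force: [1.4, -0.5, -0.1]
grip_width: 0.0646
grasp_force: 0.0
```

Request:
{"name": "step_arm", "arguments": {
  "steps": [1,-25,19.4,0,0,1,-40,31,0,0,1,-40,31,0,0,1,-35,27.1,0,0,1,-22.4,17.5,0,0,1,0,0,0,0,1,0,0,0,0]
}}

```text
time_s: 10.07
tool_pos: [0.6162, -0.2395, 0.2964]
tool_rot: [-179.9, -0.1, 89.5]
force: [0.6, 0.2, 0.1]
grip_width: 0.0871
grasp_force: 0.0
```

```bash
python3 - <<'E'
from h import *
c=env.read_camera("side");d=env.read_camera("top")
a=c["image"];print(np.round(env.get_obs()["tool_pos"],4))
tiles(c,[(206,145,4),(275,155,4)],"pics/b.png")
E
```

```text
[ 0.6162 -0.239   0.2969]
```

View pics/b.png

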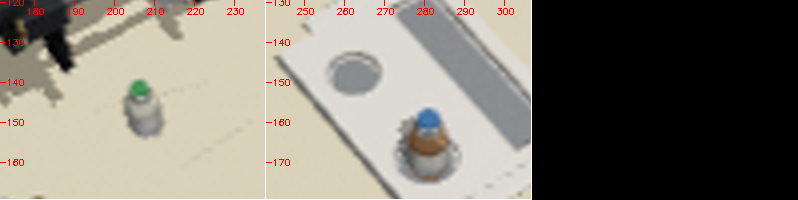

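The large vial stands seated in its well (cap at (280,158)). The small vial is at (206,145), with a fingertip at (187,147). I'll check that against projection.

```bash
python3 - <<'E'
from h import *
c=env.read_camera("side")
for dx in(-.05,0,.05): print(dx,proj(c,[.616+dx,-.24,.115]).round(1))
print(proj(c,[.492,-.077,.059]).round(1), (at(c,206.5,142,.047)).round(4))
E
```

```text
-0.05 [220.1 116.5]
0 [203.1 125.3]
0.05 [185.7 134.4]
[280.6 158.8] [ 0.6167 -0.2395  0.047 ]
```

Request:
{"name": "step_arm", "arguments": {
  "steps": [1,-0.5,0,30,0,1,0,0,35,0,1,0,0,25,0,1,0,0,10.5,0,0.5,0,0,0,0,0.2,0,0,0,0,0,0,0,0,0,0,0,0,0,0,0,0,0,0,0,0,0,0,0,0,0,0,0,0,0,0,0,0,0,0]
}}

```text
time_s: 11.72
tool_pos: [0.6165, -0.241, 0.1962]
tool_rot: [-180.0, -0.0, 89.5]
force: [-0.4, 0.3, -0.2]
grip_width: 0.021
grasp_force: 12.0
```

Request:
{"name": "step_arm", "arguments": {
  "steps": [0,0,0,0,0,0,0,0,0,0,0,0,0,0,0]
}}

```text
time_s: 12.1
tool_pos: [0.6164, -0.241, 0.1962]
tool_rot: [-180.0, 0.0, 89.5]
force: [0.5, -0.7, 0.1]
grip_width: 0.0213
grasp_force: 12.0
```

Request:
{"name": "step_arm", "arguments": {
  "steps": [0,0,0,-25,0,0,0,0,-30,0,0,10,-15.7,-5,0,0,20,-31.5,0,0,0,20,-31.5,0,0,0,18.9,-29.8,0,0,0,10,-15.7,0,0,0,0,0,0,0,0,0,0,0,0]
}}

```text
time_s: 13.22
tool_pos: [0.4936, -0.1615, 0.2566]
tool_rot: [179.9, 0.0, 89.5]
force: [-0.7, -0.2, -0.7]
grip_width: 0.0212
grasp_force: 12.0
```

Lower 54.5 mm to the seat, release, lift.

Request:
{"name": "step_arm", "arguments": {
  "steps": [0,0,0,15,0,0,0,0,20,0,0,0,0,12,0,0,0,0,5,0,0,0,0,2,0,0,0,0,0.5,0,0.5,0,0,0,0,0.5,0,0,0,0,0.5,0,0,0,0,0.6,0,0,-25,0,0.7,0,0,-45,0,1,0,0,-30,0]
}}

```text
time_s: 14.72
tool_pos: [0.4933, -0.1609, 0.3037]
tool_rot: [179.9, 0.1, 89.5]
force: [0.3, 0.1, -0.2]
grip_width: 0.0632
grasp_force: 0.0
```

Request:
{"name": "step_arm", "arguments": {
  "steps": [1,30,5.6,0,0,1,55,10.3,0,0,1,55,10.3,0,0,1,55,10.3,0,0,1,55,10.3,0,0,1,55,10.3,0,0,1,55,10.3,0,0,1,55,10.3,0,0,1,40.3,7.8,0,0,1,0,0,15,-10.7,1,0,0,15,-10.7,1,0,0,15,-10.7]
}}

```text
time_s: 16.23
tool_pos: [0.5826, 0.2936, 0.2561]
tool_rot: [-180.0, 0.0, 122.0]
force: [0.1, -0.1, 0.6]
grip_width: 0.0868
grasp_force: 0.0
```

Request:
{"name": "step_arm", "arguments": {
  "steps": [1,0,0,0,0,1,0,0,0,0]
}}

```text
time_s: 16.48
tool_pos: [0.5828, 0.2936, 0.2573]
tool_rot: [180.0, -0.0, 121.4]
force: [-0.2, 0.1, 0.8]
grip_width: 0.0871
grasp_force: 0.0
```

Request:
{"name": "step_arm", "arguments": {
  "steps": [1,0,0,30,0,0.5,0,0,25,0,0.5,0,0,13,0,0.4,0,0,0,0,0.4,0,0,0,0,0,0,0,0,0,0,0,0,0,0,0,0,0,0,0,0,0,0,0,0,0,0,0,0,0,0,0,0,0,0,0,0,0,0,0],
  "grip_force": 8
}}

```text
time_s: 17.98
tool_pos: [0.5826, 0.2935, 0.1888]
tool_rot: [180.0, 0.0, 121.6]
force: [0.9, -0.5, 1.5]
grip_width: 0.016
grasp_force: 8.0
```

Request:
{"name": "step_arm", "arguments": {
  "steps": [0,0,0,0,0,0,0,0,0,0]
}}

```text
time_s: 18.23
tool_pos: [0.5826, 0.2935, 0.1888]
tool_rot: [180.0, 0.0, 121.6]
force: [0.3, -0.2, 0.7]
grip_width: 0.0163
grasp_force: 8.0
```

Request:
{"name": "step_arm", "arguments": {
  "steps": [0,0,0,-20,0,0,0,0,-20,10.5,0,0,0,-20,10.5,0,0,0,-20,10.6,0,-25,-9.6,0,0,0,-50,-19.1,0,0,0,-55,-21,0,0,0,-55,-21,0,0,0,-55,-21,0,0,0,-55,-21,0,0,0,-55,-21,0,0,0,-40,-15.3,0,0]
}}

```text
time_s: 19.73
tool_pos: [0.4325, -0.0984, 0.27]
tool_rot: [179.9, 0.1, 89.9]
force: [0.4, 0.3, -0.2]
grip_width: 0.0159
grasp_force: 8.0
```

Request:
{"name": "step_arm", "arguments": {
  "steps": [0,-23.5,-9,0,0,0,0,0,0,0,0,0,0,0,0]
}}

```text
time_s: 20.1
tool_pos: [0.425, -0.1187, 0.2694]
tool_rot: [179.9, 0.0, 90.1]
force: [-0.2, -1.0, -0.1]
grip_width: 0.0166
grasp_force: 8.0
```

```bash
python3 - <<'E'
from h import *
o=env.get_obs();print(np.round(o["tool_pos"],4),np.round(o["tool_rot"],2),o["grip_width"],o["grasp_force"])
c=env.read_camera("side");d=env.read_camera("top")
print(proj(c,[.4245,-.120,.08]),proj(d,[.4245,-.12,.08]))
tiles(c,[(285,145,2.5)],"pics/c.png");tiles(d,[(335,245,2.5)],"pics/c2.png")
a=cv2.imread("pics/c.png")[:,:266];b=cv2.imread("pics/c2.png")[:,:266];cv2.imwrite("pics/c3.png",np.hstack([a,b]))
E
```

```text
[ 0.425  -0.1187  0.2694] [1.7993e+02 1.0000e-02 9.0070e+01] 0.016604563690031077 7.972951680421829
[292.48742978 130.69280989] [335.97377107 262.76639105]
```

View pics/c3.png

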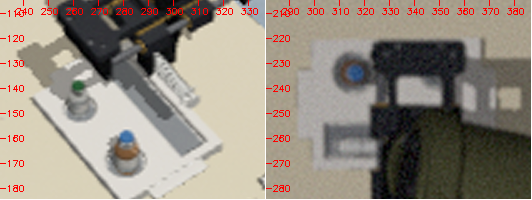

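Both vials stand in their wells. The held syringe is parallel to the channel, so I'll lower it and let it go.

Request:
{"name": "step_arm", "arguments": {
  "steps": [0,0,0,25,0,0,0,0,25,0,0,0,0,12,0,0,0,0,7,0,0,0,0,2.5,0,0,0,0,0,0]
}}

```text
time_s: 20.95
tool_pos: [0.4248, -0.1199, 0.1977]
tool_rot: [180.0, 0.0, 90.0]
force: [-0.2, 0.3, -0.7]
grip_width: 0.0163
grasp_force: 8.0
```

Request:
{"name": "step_arm", "arguments": {
  "steps": [0,0,0,0.5,0,0.3,0,0,0,0,0.35,0,0,0,0,0.4,0,0,0,0,0.45,0,0,0,0,0.45,0,0,-20,0,0.5,0,0,-45,0,0.6,0,0,-40,0]
}}

```text
time_s: 21.95
tool_pos: [0.4244, -0.1198, 0.303]
tool_rot: [-180.0, -0.0, 90.0]
force: [0.4, -0.1, -0.2]
grip_width: 0.0469
grasp_force: 0.0
```

Request:
{"name": "step_arm", "arguments": {
  "steps": [1,-40,0.3,0,0,1,-55,0.5,0,0,1,-55,0.5,0,0,1,-55,0.4,0,0,1,-44.7,0.3,0,0,1,0,0,0,10.6,1,0,0,0,10.6,1,0,0,0,10.6,1,0,0,0,10.6,1,0,0,0,10.6,1,0,0,0,10.6,1,0,0,0,10.6]
}}

```text
time_s: 23.45
tool_pos: [0.4264, -0.3696, 0.3016]
tool_rot: [-180.0, 0.0, 15.4]
force: [0.4, -0.0, 0.0]
grip_width: 0.0868
grasp_force: 0.0
```

Request:
{"name": "step_arm", "arguments": {
  "steps": [1,0,0,15,10.6,1,0,0,15,10.6,1,0,0,15,10.6,1,0,0,0,1,1,0,0,0,0]
}}

```text
time_s: 24.08
tool_pos: [0.4266, -0.3697, 0.2572]
tool_rot: [180.0, -0.0, -16.8]
force: [-0.3, -0.3, -0.3]
grip_width: 0.087
grasp_force: 0.0
```

```bash
python3 - <<'E'
from h import *
o=env.get_obs();print(np.round(o["tool_pos"],4),np.round(o["tool_rot"],2),o["grip_width"],o["grasp_force"])
c=env.read_camera("side");d=env.read_camera("top")
tiles(c,[(285,145,2.5),(235,95,2.5)],"pics/d.png");tiles(d,[(335,245,2.5)],"pics/d2.png")
a=cv2.imread("pics/d.png")[:,:532];b=cv2.imread("pics/d2.png")[:,:266];cv2.imwrite("pics/d3.png",np.hstack([a,b]))
E
```

```text
[ 0.4266 -0.3697  0.2572] [ 1.7999e+02 -3.0000e-02 -1.6850e+01] 0.08699182604816304 0.0
```

View pics/d3.png

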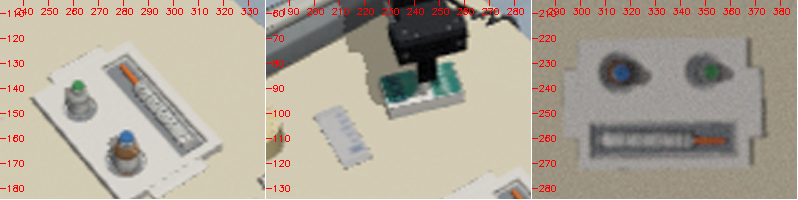

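The injection tray is complete, with the syringe in its channel. The gripper is centred over the carton.

Request:
{"name": "step_arm", "arguments": {
  "steps": [1,0,0,25,0,1,0,0,25,0,1,0,0,15,0,0.7,0,0,0,0,0.3,0,0,0,0,0.3,0,0,0,0,0.3,0,0,0,0,0.3,0,0,0,0,0.3,0,0,0,0,0.3,0,0,0,0],
  "grip_force": 15
}}

```text
time_s: 25.42
tool_pos: [0.4266, -0.3697, 0.1923]
tool_rot: [180.0, -0.0, -17.0]
force: [-0.1, 1.7, 5.5]
grip_width: 0.0498
grasp_force: 15.0
```

Request:
{"name": "step_arm", "arguments": {
  "steps": [0.3,0,0,-25,0,0.3,0,0,-35,-3,0.3,0,0,-30,-3,0.3,2.4,-26,0,0,0.3,5,-53,0,0,0.3,5,-53,0,0,0.3,5,-53,0,0,0.3,4,-43,0,0,0.3,3,-31.1,0,0,0.3,-15,-34,0,0,0.3,-20,-45,0,0,0.3,-20,-45,0,0]
}}

```text
time_s: 26.92
tool_pos: [0.4689, 0.0136, 0.2814]
tool_rot: [180.0, 0.0, -11.0]
force: [0.1, -0.4, -0.5]
grip_width: 0.0495
grasp_force: 15.0
```

Request:
{"name": "step_arm", "arguments": {
  "steps": [0.3,-19,-44,0,0,0.3,-12.7,-29.1,0,0,0.3,0,0,0,0,0.3,0,0,0,0]
}}

```text
time_s: 27.42
tool_pos: [0.4525, 0.0892, 0.2815]
tool_rot: [180.0, 0.0, -11.0]
force: [-0.5, -0.6, 1.2]
grip_width: 0.0493
grasp_force: 15.0
```

Request:
{"name": "step_arm", "arguments": {
  "steps": [0.3,0,-1,30,0,0.3,0,0,30,0,0.3,0,0,14,0,0.3,0,0,6,0,0.3,0,0,2,0,0.3,0,0,1,0,0.3,0,0,0,0]
}}

```text
time_s: 28.3
tool_pos: [0.4529, 0.0911, 0.1993]
tool_rot: [-180.0, -0.1, -11.0]
force: [-0.4, -0.1, 0.3]
grip_width: 0.0496
grasp_force: 15.0
```

Request:
{"name": "step_arm", "arguments": {
  "steps": [0.3,0,0,0.7,0,0.7,0,0,0,0,0.8,0,0,0,0,0.8,0,0,0,0,0.8,0,0,-25,0,1,0,0,-50,0,1,0,0,-30,0]
}}

```text
time_s: 29.18
tool_pos: [0.453, 0.0914, 0.3052]
tool_rot: [-180.0, -0.1, -11.0]
force: [-0.1, -1.4, -0.3]
grip_width: 0.0821
grasp_force: 0.0
```

Request:
{"name": "step_arm", "arguments": {
  "steps": [1,28,-7.4,0,0,1,52,-13.7,0,0,1,52,-13.7,0,0,1,45,-12,0,0,1,28.4,-7.4,0,0,1,0,0,0,0,1,0,0,0,0]
}}

```text
time_s: 30.05
tool_pos: [0.6639, 0.1052, 0.3026]
tool_rot: [180.0, 0.1, -11.0]
force: [-0.4, 0.7, 0.6]
grip_width: 0.0869
grasp_force: 0.0
```

```bash
python3 - <<'E'
from h import *
o=env.get_obs();print(np.round(o["tool_pos"],4))
c=env.read_camera("side");d=env.read_camera("top")
tiles(c,[(262,250,3),(325,220,2.5)],"pics/e.png");tiles(d,[(240,245,2.5)],"pics/e2.png")
a=cv2.imread("pics/e.png")[:,:532];b=cv2.imread("pics/e2.png")[:,:266];cv2.imwrite("pics/e3.png",np.hstack([a,b]))
E
```

```text
[0.6639 0.1052 0.3026]
```

View pics/e3.png

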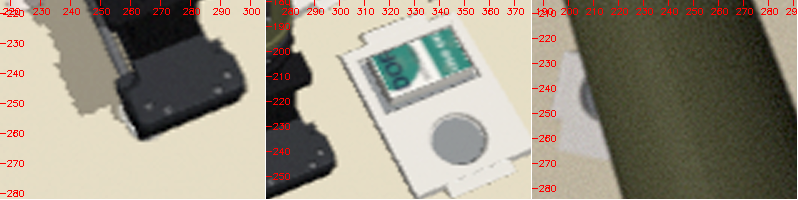

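The carton lies flat in its recess, and the cup is under the gripper. I'll lower and grip lightly.

Request:
{"name": "step_arm", "arguments": {
  "steps": [1,0,0,40,0,1,0,0,40,0,1,0,0,20,0,1,0,0,8.5,0,0.5,0,0,0,0,0.2,0,0,0,0,0.2,0,0,0,0,0.2,0,0,0,0,0.2,0,0,0,0,0.2,0,0,0,0,0.2,0,0,0,0,0.2,0,0,0,0],
  "grip_force": 6
}}

```text
time_s: 31.65
tool_pos: [0.6646, 0.105, 0.1946]
tool_rot: [180.0, -0.0, -11.0]
force: [0.2, -0.1, 1.1]
grip_width: 0.0387
grasp_force: 5.9
```

Request:
{"name": "step_arm", "arguments": {
  "steps": [0.2,0,0,-15,0,0.2,0,0,-30,0,0.2,-20,-3.1,-5,0,0.2,-40,-6.2,0,0,0.2,-45,-7,0,0,0.2,-45,-7,0,0,0.2,-34.3,-5.3,0,0,0.2,-20,-3,0,0,0.2,0,0,0,0,0.2,0,0,0,0]
}}

```text
time_s: 32.9
tool_pos: [0.4714, 0.1745, 0.245]
tool_rot: [-180.0, -0.1, -11.1]
force: [0.6, -0.3, 0.6]
grip_width: 0.0379
grasp_force: 5.9
```

Seat at z ≈ 0.2005: lower about 44.

Request:
{"name": "step_arm", "arguments": {
  "steps": [0.2,-1,0,15,0,0.2,0,0,15,0,0.2,0,0,8,0,0.2,0,0,4,0,0.2,0,0,1.5,0,0.2,0,0,0,0]
}}

```text
time_s: 33.65
tool_pos: [0.4692, 0.1754, 0.2012]
tool_rot: [-180.0, -0.0, -11.0]
force: [0.8, 0.3, -0.2]
grip_width: 0.0387
grasp_force: 5.9
```

Request:
{"name": "step_arm", "arguments": {
  "steps": [0.2,0,0,0.5,0,0.2,0,0,0,0,0.6,0,0,0,0,0.65,0,0,0,0,0.65,0,0,0,0,0.7,0,0,-25,0,0.8,0,0,-50,0,0.8,0,0,-50,0]
}}

```text
time_s: 34.65
tool_pos: [0.4688, 0.1752, 0.3267]
tool_rot: [180.0, 0.0, -11.0]
force: [0.8, -0.7, -0.4]
grip_width: 0.0681
grasp_force: 0.0
```

Request:
{"name": "step_arm", "arguments": {
  "steps": [0.8,0,0,-40,0,0.8,50,10,0,0,0.8,50,10,0,0,0.8,50,10,0,0,0.8,50,10,0,0,0.8,0,0,0,0,0.8,0,0,0,0]
}}

```text
time_s: 35.52
tool_pos: [0.6573, 0.0984, 0.3649]
tool_rot: [-180.0, 0.1, -11.0]
force: [0.3, -0.7, -0.6]
grip_width: 0.0695
grasp_force: 0.0
```

```bash
python3 - <<'E'
from h import *
o=env.get_obs();print(np.round(o["tool_pos"],4),o["time_s"])
c=env.read_camera("side")
tiles(c,[(345,225,2.5),(275,150,2.5),(220,205,3)],"pics/f.png")
E
```

```text
[0.6573 0.0984 0.3649] 35.525
```

View pics/f.png

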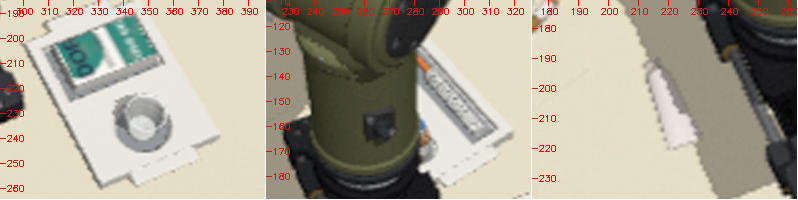

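The cup stands upright in its well at (348,231), the carton is seated and the tube hasn't moved. The injection tray was confirmed earlier and hasn't been touched since.

```bash
python3 -c "
from cell import env
print(env.sign_off())"
```

```text
the job is handed in; nothing more can be done
None
```

Both ward kits are made up and handed in at about 35.5 s: the camera pictures show the vials and syringe seated in the injection tray, the carton and cup in the oral tray, and the cream tube where it lay.

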